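# Clamp a glued transformer core in its jig

### The job

The transformer core standing in the jig has just been glued. Swing the clamp bar over it, back against its stop pin, then screw the knurled knob down (clockwise from above, regripping between turns) until it is tight and the foot presses firmly on the core; leave the core in its seat.

Things in the scene. Friction and masses are not known exactly. Their poses are not given: they have to be found in the camera images.
- jig: Clamp jig fixed to the bench: aluminium base plate 12 mm thick (x -60 to 125, y -55 to 55 mm), turned up to 0.3 rad. Origin on the underside below the middle of the core's seat; the screw axis passes through it when the bar is home. The steel post is at its x = +90. Fences 10 mm high bound the seat on +x, +y, -y. A stop pin, 10 mm thick, 95 mm high, stands at x 58, y 16 mm.
- bar_pivot (a point): Top of the 26 mm post: on the upright axis about which the bar swings, jig x = +90 mm, y = 0, 79 mm above the bench (the bar's underside). The screw axis is 90 mm from it. The bar is dark steel, 22 mm wide with 38 mm round ends, 16 mm thick (top at 95 mm; a low nut over the pivot reaches 100 mm).
- bar (a joint): Swing of the clamp bar about bar_pivot, rad: 0 = home, its flank against the stop pin, pointing along the jig's -x from the post; grows to 1.6 as it swings anticlockwise seen from above, its free end going to the jig's -y. Starts at 0.6 to 1.4. Friction 0.35 N m: it stays where it is left. It cannot lift.
- knob (a joint): Turn of the knob relative to the bar, rad: grows clockwise seen from above and screws down 8 mm a turn. Starts at 0 to 1. With the bar home the foot meets the core at about 6.3; from there its spring is squeezed until the knob stops dead at 8.2 (fully tight). -1.6 is the upper stop. Friction 0.08 N m; it stays where it is left.
- knob_top (a point): Centre of the knob's top face, on the screw axis. The knob is a plain steel knurled cylinder, 50 mm across, 28 mm high, over the bar's free end, with a dark index line on top. It goes down as it turns: top 138 mm above the bench at knob = 0 (underside 110, 15 mm clear of the bar), 127.5 mm at knob = 8.2. Grip the knurl from above.
- foot: Round rubber-faced foot 26 mm across, 7 mm thick, on the screw below the bar; origin at the centre of its lower face, 68 mm above the bench at knob = 0 (8 mm above the core's top). Sprung: pushes about 4 N once it touches, 4 N more per further mm of screw, some 14 N when the knob stops.
- core: Transformer core, loose, about 0.35 kg: dark ferrite block 28 (x) x 72 (y) x 48 mm high, with a copper coil on white flanges in its windows. Origin at the centre of its underside; it stands on the jig's base plate (top of the core 60 mm above the bench) in the seat between the fences, axes along the jig's.
Things that resemble listed ones, but are neither listed nor needed, are in the scene too. Of the things like the core, leave any that is brown, red or turquoise; of the rest the larger one is meant.

How it is judged:
On the way:
1. the clamp bar is swung home over the core (within 0.08 rad of its stop), the foot not yet pressing on it (value of joint bar below 0.08 rad and contact force between foot and core below 2 N), for 0.2 s.
At the end, for the whole second after the job is handed in: The bar is home within 0.08 rad of its stop, the knob is screwed down past 7.0 rad so that the foot presses on the core with more than 8 N, and the core stands upright (within 0.06 rad) at rest in its seat, within 5 mm of its middle (value of joint bar below 0.08 rad and contact force between foot and core above 8 N and value of joint knob above 7 rad and horizontal distance between core and jig below 0.005 m and angle between core's own z axis and vertical below 0.06 rad and linear speed of core below 0.01 m/s); the robot touches nothing.
It also fails if it takes over 72 s, if anything falls off the work surface, if the arm or the gripper's body presses on something with over 40 N, if the wrist force passes 120 N, or if a joint passes its speed limit or range.

### The arm

A 6-joint arm with a two-finger parallel gripper is mounted at the origin on a cart in front of the work surface, level with it; the furniture and walls round the work are solid. World frame = base frame: x ahead of the robot, y to its left, z up, the work surface at z = 0. Lengths are in m, angles in rad, forces in N, time in s.
With the tool pointing down it reaches from about 0.4 to 0.825 m from the base axis. Payload 7 kg.
Tool frame: the origin (TCP) lies midway between the tips of the shut fingers; the grasp point (between the pads) lies bot.grip_point_offset behind it (bot.grip_point_offset is the distance from the TCP to the grasp point, in m); z points along the fingers, y is the line along which they close (so a half turn about z gives the same grasp; the last joint's range is limited). The gripper opens to 85 mm and grips with 20 to 120 N. Pads are 22 mm wide; open, the fingers measure 114 mm over their backs; the gripper's body (76 mm by 85 mm) begins 54 mm behind the grasp point. The pads swing forward as they close: fully open they stand 13 mm farther back than shut.
Start: joints at [-1.028, 0.359, 0.012, 0, -1.224, -0.288], TCP at [0.17, -0.653, 0.201] pointing down, gripper open.
Joint ranges: [-3.07, 3.07], [-1.43, 2.12], [-1.02, 1.25], [-3.03, 1.67], [-3.05, -0], [-3.03, 3.03]. Speed limits (rad/s): [2.39, 2.39, 3.01, 3.14, 3.14, 3.14].

### API

Orientations are given as [roll, pitch, yaw] about the fixed x, y, z axes, in that order (R = Rz(yaw) Ry(pitch) Rx(roll)).
In Python, from plant import bot, optics, models gives the robot as it stands.
- The arm moves only by the tool servo_tool, never from a script. Its arguments are lists of equal length, an entry for each row: "travel": the shift along the tool's x, y, z in mm, a list of three; "delta_rot": the turn, a rotation vector about the tool's x, y, z in degrees, a list of three; "gripper": the closure, from 0 (fully open) to 1 (shut). In form: {"travel": [[x, y, z], ...], "delta_rot": [[wx, wy, wz], ...], "gripper": [gripper, ...]}. A call has 1 to 8 rows; each row shifts and turns the commanded pose from where the row before left it, along the tool's axes as they then stand; what a row does not reach is not made up. A row lasts 1/8 s, in which the tool goes at most 62.5 mm and 10.7 degrees, less where a joint would pass 70% of its speed; a pose out of reach is approached as far as the arm can. A call with a gripper value outside its range is refused whole. The fingers move at their own pace and stop on an object; "force" is the grip in N (left out, the last holds). Time passes only in rows, so rows that do not move let the fingers close. It gives the time, the measured TCP pose, the force, the opening and the grip force at its end, in the units of the state.
- bot.read_state(): the state, without advancing time (a new reading comes with each control period).
- optics.camera(name): name is "scene" or "top"; returns a dict with "color" (400x640x3 uint8, red, green, blue), "vfov" (degrees; the focal length in pixels is half the picture's height over the tangent of half this angle, whatever the lens; pixels are square), "cx", "cy" (the principal point, pixels), "origin" and "attitude" of the camera in the world. Camera axes: x right, y down, z forward; pixel columns grow to the right and rows downward; lengths in m; the calibration is good to about 2 mm. A picture is of the moment at which its call begins. There is no depth.
- bot.close_job(): hands the job in; it is judged then, once.
Trained networks look in a picture, given as the dict that the camera call returned (one of the last four; its "shot" number tells which), for a name from the list of things; names that differ only in an ending like _2 or _b are one class to them, and where a whole thing is asked for, a point or a joint stands for the part that bears it (a point fixed in the world has none). Each returns a list of dicts, best first, with "score" (0 to 1); they miss things now and then, are a little off and sometimes report something else, mostly with a low value. They report only what shows in the picture. A call takes as long as a camera call. They do not tell look-alikes from the thing itself.
- models.spot_in(picture, target): "xyz" ([x, y, z] in m, in world coordinates, good to about 4 mm: the middle of the surface that is visible of it).
The state is a dict: "clock": time; "joint_positions": joint angles; "joint_velocities": joint speeds; "tau": joint torques, N m; "eef_pos": TCP position; "orientation": TCP orientation; "wrist_force": force on the tool from outside, world axes, zero at the start; "moment": the same for the moment, N m; "finger_gap": finger opening in m; "gripper_force": force on a finger pad.
Only numpy, scipy, OpenCV 4.12 (cv2) and the standard library are available. Lean on these libraries where they do the work, as an engineer would, in place of code of your own. Each camera call takes 0.05 s, during which the arm holds its last target. There are 200 camera calls.

## Working session

There is one attempt and no reset: what is moved stays moved. The work goes in short steps, Python scripts to look and compute and a tool call to move; the robot and the scene stay as the last step left them, time stands still between calls to the robot, and variables do not carry over. Pictures are saved under pics/ and viewed, at most 10 in all, crops included, and the job is handed in when it is done.

Besides the shell and the picture viewer there is one more tool, called after "Call:" as a command line: name --argument value ..., lists and objects as JSON in quotes. servo_tool: Moves the arm, as the interface text tells. Its arguments: {"type":"object","properties":{"travel":{"type":"array","items":{"type":"array","items":{"type":"number"}}},"delta_rot":{"type":"array","items":{"type":"array","items":{"type":"number"}}},"gripper":{"type":"array","items":{"type":"number"}},"force":{"type":"number"}},"required":["travel","delta_rot","gripper"]}

```bash
mkdir -p pics; cat > h.py <<'E'
import numpy as np, cv2
from plant import bot, optics, models
def K(p):
    f=200/np.tan(np.radians(p["vfov"])/2); return f
def Rm(p):
    a=np.array(p["attitude"],float)
    if a.shape==(3,3): return a
    from scipy.spatial.transform import Rotation as R
    return R.from_euler('xyz',a).as_matrix() if a.size==3 else R.from_quat(a).as_matrix()
def px2(p,u,v,z):
    d=Rm(p)@np.array([(u-p["cx"])/K(p),(v-p["cy"])/K(p),1]); o=np.array(p["origin"]); return o+d*(z-o[2])/d[2]
def proj(p,X):
    c=Rm(p).T@(np.array(X)-np.array(p["origin"])); return c[:2]/c[2]*K(p)+[p["cx"],p["cy"]]
def save(p,n): cv2.imwrite(f"pics/{n}.png",p["color"][:,:,::-1])
E
python3 - <<'E'
from h import *
for n in ("scene","top"):
    p=optics.camera(n); save(p,n+"1"); print(n,p["vfov"],p["cx"],p["cy"],p["origin"],p["attitude"])
    for t in ("jig","bar","knob_top","knob","core","foot"):
        try:
            for r in models.spot_in(p,t)[:3]: print(t,round(r["score"],2),np.round(r["xyz"],3),proj(p,r["xyz"]).round())
        except Exception as e: print(t,e)
s=bot.read_state(); print(s, bot.grip_point_offset)
E
```

```text
scene 50.10586552078537 324.8092384325061 199.9226911707737 [0.0947124  0.56549441 0.82909763] [-2.46204811  0.01275637 -2.24825271]
jig 0.95 [0.525 0.246 0.008] [320. 244.]
bar 0.65 [0.543 0.194 0.097] [333. 203.]
knob_top 0.8 [0.531 0.178 0.139] [343. 190.]
knob 0.78 [0.53  0.18  0.136] [342. 192.]
core 0.98 [0.644 0.031 0.039] [357. 162.]
core 0.85 [0.452 0.382 0.034] [290. 296.]
core 0.85 [0.54  0.398 0.046] [259. 268.]
top 56.22965900910077 318.45096319482695 198.84303811937417 [0.50582101 0.22508981 0.96975627] [-3.08867677 -0.02378511 -1.5810121 ]
jig 0.73 [0.522 0.234 0.011] [306. 213.]
bar 0.74 [0.543 0.193 0.098] [323. 203.]
knob_top 0.96 [0.535 0.167 0.138] [336. 205.]
knob 0.87 [0.528 0.173 0.14 ] [333. 208.]
core 0.97 [0.546 0.392 0.05 ] [241. 203.]
core 0.8 [0.47  0.239 0.061] [304. 234.]
core 0.7 [0.601 0.108 0.032] [356. 181.]
foot 0.73 [0.545 0.196 0.099] [322. 202.]
{'clock': 0.7, 'joint_positions': array([-1.02793516e+00,  3.58541973e-01,  1.19020049e-02, -8.10965005e-06,
       -1.22408961e+00, -2.88087017e-01]), 'joint_velocities': array([-1.67603520e-03, -1.29772235e-03, -2.24592993e-03, -1.72806441e-03,
        1.14926420e-03,  6.57694872e-05]), 'tau': array([ 8.99917741e-04, -5.82759905e+01,  2.93610853e+01,  6.94004238e+00,
       -3.18481489e-04,  4.65532355e-05]), 'eef_pos': array([ 0.17009108, -0.653199  ,  0.20143921]), 'orientation': array([-3.14153082e+00,  2.62771911e-05, -2.88682126e+00]), 'wrist_force': array([-0.28157354,  0.59399424, -0.30543309]), 'moment': array([ 0.03246708, -0.00938655,  0.00892626]), 'gripper_force': 0.0, 'finger_gap': 0.08545037077283717} 0.0187
```

View pics/top1.png

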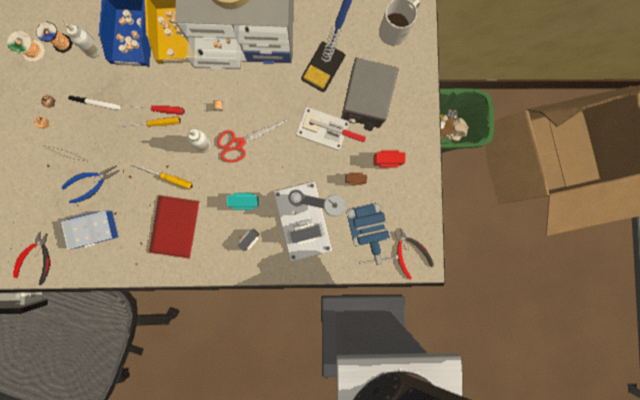

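View pics/scene1.png

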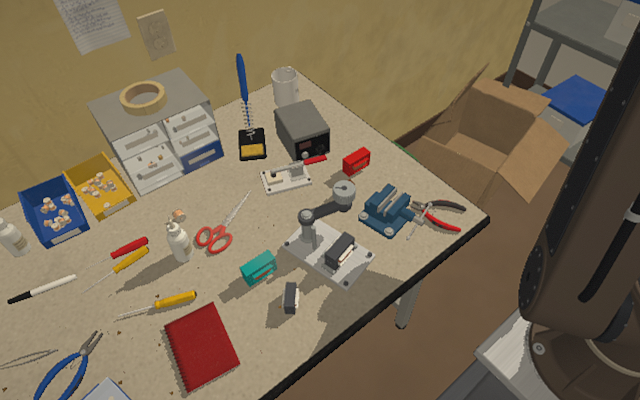

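The top view shows the jig at about (303,222), its post at (297,198), the knob at (335,205) and the seated core at (306,234). In the scene view the core stands in the jig at (341,249) and the knob is at (344,188). I'll enlarge the top view.

```bash
python3 - <<'E'
from h import *
im=cv2.imread("pics/top1.png")[170:270,260:360]
im=cv2.resize(im,(600,600),interpolation=cv2.INTER_CUBIC)
cv2.imwrite("pics/top1c.png",im)
E
```

```text
(no output)
```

View pics/top1c.png

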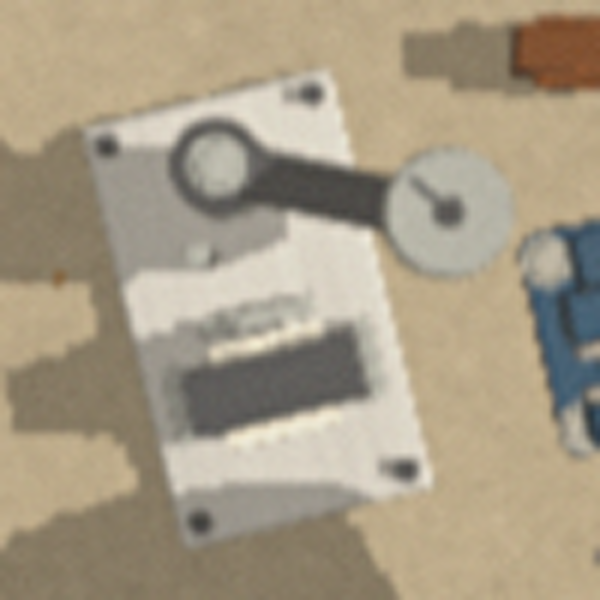

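```bash
python3 - <<'E'
from h import *
p=optics.camera("top")
g=lambda x,y,z: px2(p,260+(x-.0)/6-.4,170+y/6-.4,z)[:2]
C=[g(*c,.012) for c in((85,130),(328,70),(432,485),(188,545))]  # (+x,+y),(+x,-y),(-x,-y),(-x,+y)
J=np.array([[125,55],[125,-55],[-60,-55],[-60,55]])/1000
from scipy.optimize import least_squares
f=lambda q:(np.array([[np.cos(q[2]),-np.sin(q[2])],[np.sin(q[2]),np.cos(q[2])]])@J.T).T+q[:2]-C
r=least_squares(lambda q:f(q).ravel(),[.5,.2,0]); q=r.x; print("jig",q,f(q).round(4).tolist())
T=lambda x,y:np.array([np.cos(q[2])*x-np.sin(q[2])*y,np.sin(q[2])*x+np.cos(q[2])*y])+q[:2]
pv=g(217,163,.1); kb=g(449,212,.138); print("pivot",pv,T(.09,0),"knob",kb,"core",g(277,384,.06), "pin",T(.058,.016))
d=kb-T(.09,0); print(np.linalg.norm(d),"bar",np.arctan2(d[1],d[0])-(q[2]+np.pi), np.arctan2(*(kb-pv)[::-1])-(q[2]+np.pi))
print(bot.read_state()["clock"])
E
```

```text
jig [0.46924466 0.23514075 0.23513316] [[0.0012, 0.0018], [0.002, -0.0013], [-0.0008, -0.002], [-0.0024, 0.0015]]
pivot [0.55699312 0.25662714] [0.55676816 0.25610828] knob [0.53578893 0.1694059 ] core [0.46982632 0.23452723] pin [0.52192113 0.26421289]
0.08920442814615473 bar -5.1849274224200705 -5.1860038810037885
0.75
```

Call:
servo_tool --travel '[[-35, 44, 0], [-35, 44, 0], [-35, 44, 0], [-35, 44, 0], [-35, 44, 0], [-35, 44, 0], [-35, 44, 0], [-35, 44, 0]]' --delta_rot '[[0, 0, 0], [0, 0, 0], [0, 0, 0], [0, 0, 0], [0, 0, 0], [0, 0, 0], [0, 0, 0], [0, 0, 0]]' --gripper '[0, 0, 0, 0, 0, 0, 0, 0]' --force 60

```text
clock: 1.75
eef_pos: [0.3529, -0.2404, 0.2019]
orientation: [-3.141, 0.001, -2.887]
wrist_force: [1.5, 0.1, -0.3]
finger_gap: 0.0857
gripper_force: 0.0
```

Call:
servo_tool --travel '[[-35, 44, 0], [-35, 44, 0], [-35, 44, 0], [-35, 44, 0], [-35, 44, 0], [-35, 44, 0], [-35, 44, 0], [-35, 44, 0]]' --delta_rot '[[0, 0, 0], [0, 0, 0], [0, 0, 0], [0, 0, 0], [0, 0, 0], [0, 0, 0], [0, 0, 0], [0, 0, 0]]' --gripper '[0, 0, 0, 0, 0, 0, 0, 0]'

```text
clock: 2.75
eef_pos: [0.5352, 0.1712, 0.2017]
orientation: [3.141, 0.001, -2.886]
wrist_force: [0.5, -0.7, 0.8]
finger_gap: 0.0853
gripper_force: 0.0
```

Call:
servo_tool --travel '[[0, 0, 0], [0, 0, 0], [0, 0, 0], [0, 0, 0], [0, 0, 0], [0, 0, 0], [0, 0, 0], [0, 0, 0]]' --delta_rot '[[0, 0, -10], [0, 0, -10], [0, 0, -10], [0, 0, -10], [0, 0, -10], [0, 0, -10], [0, 0, -10], [0, 0, -10]]' --gripper '[0, 0, 0, 0, 0, 0, 0, 0]'

```text
clock: 3.75
eef_pos: [0.5346, 0.1692, 0.2015]
orientation: [-3.141, 0.0, -1.485]
wrist_force: [0.7, -0.4, 0.2]
finger_gap: 0.0854
gripper_force: 0.0
```

Call:
servo_tool --travel '[[0, 0, 0], [0, 0, 0], [0, 0, 0], [0, 0, 0], [0, 0, 0], [0, 0, 0], [0, 0, 0], [0, 0, 0]]' --delta_rot '[[0, 0, -10], [0, 0, -10], [0, 0, -10], [0, 0, -10], [0, 0, -10], [0, 0, -10], [0, 0, -10], [0, 0, -10]]' --gripper '[0, 0, 0, 0, 0, 0, 0, 0]'

```text
clock: 4.75
eef_pos: [0.5346, 0.1692, 0.2015]
orientation: [-3.141, -0.0, -0.089]
wrist_force: [-0.5, -0.4, 0.3]
finger_gap: 0.0856
gripper_force: 0.0
```

Call:
servo_tool --travel '[[0, 0, 0], [0, 0, 0], [0, 0, 0], [0, 0, 0], [0, 0, 0], [0, 0, 0], [0, 0, 0], [0, 0, 0]]' --delta_rot '[[0, 0, -10], [0, 0, -10], [0, 0, -10], [0, 0, -10], [0, 0, -10], [0, 0, -10], [0, 0, -10], [0, 0, -10]]' --gripper '[0, 0, 0, 0, 0, 0, 0, 0]'

```text
clock: 5.75
eef_pos: [0.5346, 0.1692, 0.2015]
orientation: [3.141, -0.0, 1.308]
wrist_force: [0.2, -1.0, 0.7]
finger_gap: 0.0856
gripper_force: 0.0
```

Call:
servo_tool --travel '[[0, 0, 20], [0, 0, 20], [0, 0, 20], [0, 0, 20], [0, 0, 11], [0, 0, 0], [0, 0, 0], [0, 0, 0]]' --delta_rot '[[0, 0, 0], [0, 0, 0], [0, 0, 0], [0, 0, 0], [0, 0, 0], [0, 0, 0], [0, 0, 0], [0, 0, 0]]' --gripper '[0, 0, 0, 0, 0, 0, 0.2, 0.3]'

```text
clock: 6.75
eef_pos: [0.535, 0.1695, 0.1112]
orientation: [3.141, -0.001, 1.302]
wrist_force: [0.7, -0.4, 0.3]
finger_gap: 0.0599
gripper_force: 0.0
```

Call:
servo_tool --travel '[[0, 0, 0], [0, 0, 0], [0, 0, 0], [0, 0, 0]]' --delta_rot '[[0, 0, 0], [0, 0, 0], [0, 0, 0], [0, 0, 0]]' --gripper '[1, 1, 1, 1]'

```text
clock: 7.25
eef_pos: [0.5346, 0.1692, 0.1104]
orientation: [3.142, 0.0, 1.302]
wrist_force: [0.7, 0.8, -0.0]
finger_gap: -0.0
gripper_force: 0.0
```

```bash
python3 - <<'E'
from h import *
s=bot.read_state(); print(s["eef_pos"],s["orientation"],s["wrist_force"],s["moment"],s["joint_positions"])
p=optics.camera("scene"); save(p,"s2")
im=p["color"][120:300,240:420,::-1]; cv2.imwrite("pics/s2c.png",cv2.resize(im,(600,600),interpolation=cv2.INTER_CUBIC))
# arc about pivot at fixed yaw, tool axes
c=np.array([.5568,.2562]); P=s["eef_pos"][:2]; d=P-c; L=np.hypot(*d); a0=np.arctan2(d[1],d[0])%(2*np.pi); a1=np.pi+.235
psi=s["orientation"][2]; xt=np.array([np.cos(psi),np.sin(psi)]); yt=np.array([np.sin(psi),-np.cos(psi)])
print(L,a0-a1); L=.09 if abs(L-.09)<.004 else L
pr=P
for a in np.linspace(a0,a1,17)[1:]:
    q=c+L*np.array([np.cos(a),np.sin(a)]); print(((q-pr)@xt*1e3).round(1),((q-pr)@yt*1e3).round(1)); pr=q
E
```

```text
[0.53460499 0.1692229  0.11041032] [3.14156393e+00 4.57506816e-05 1.30203171e+00] [ 0.67146564  0.75280819 -0.01277551] [-0.04873935  0.03958979 -0.05392147] [ 6.55688155e-01  2.49802113e-01 -3.66911674e-01  6.18788739e-05
 -9.54101767e-01  2.21710410e+00]
0.08976432935791519 1.0859463043411295
-0.1 -6.1
0.5 -6.1
0.9 -6.0
1.3 -6.0
1.7 -5.9
2.1 -5.7
2.5 -5.6
2.9 -5.4
3.2 -5.2
3.6 -4.9
3.9 -4.7
4.2 -4.4
4.5 -4.1
4.8 -3.8
5.0 -3.5
5.2 -3.1
```

View pics/s2c.png

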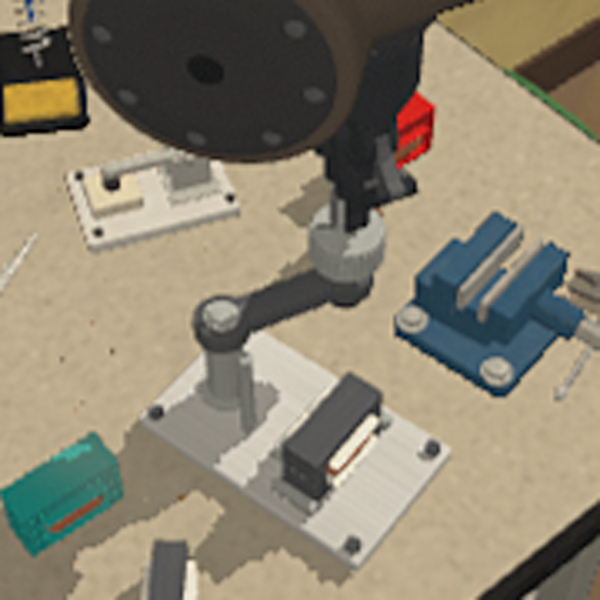

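The crop shows the shut fingers at about (350,225) on or just behind the knob. The gap is 0, so the knob is not gripped. I'll check where the TCP projects in this picture and take a new top view.

```bash
python3 - <<'E'
from h import *
s=bot.read_state(); P=s["eef_pos"]
p=optics.camera("scene"); 
for z in (.1104,.13,.138,.16): 
  X=[P[0],P[1],z]; print(z,proj(p,X), (proj(p,X)-[240,120])/180*600)
for r in models.spot_in(p,"knob_top"): print(r["score"],r["xyz"],(proj(p,r["xyz"])-[240,120])/180*600)
im=p["color"][160:235,300:400,::-1].copy()
a=cv2.resize(im,(800,600),interpolation=cv2.INTER_NEAREST)
cv2.imwrite("pics/s3c.png",a)
t=optics.camera("top");
for r in models.spot_in(t,"knob_top"): print("top",r["score"],r["xyz"])
for r in models.spot_in(t,"bar"): print("top",r["score"],r["xyz"])
E
```

```text
0.1104 [344.22762032 196.03694073] [347.42540106 253.45646909]
0.13 [344.43425829 190.21225322] [348.11419429 234.04084406]
0.138 [344.52059285 187.7786644 ] [348.40197617 225.92888132]
0.16 [344.76422657 180.9111451 ] [349.21408856 203.03715032]
0.75 [0.5289, 0.1804, 0.1365] [340.73100806 241.25755196]
top 0.46 [0.5675, 0.2648, 0.0916]
```

View pics/s3c.png

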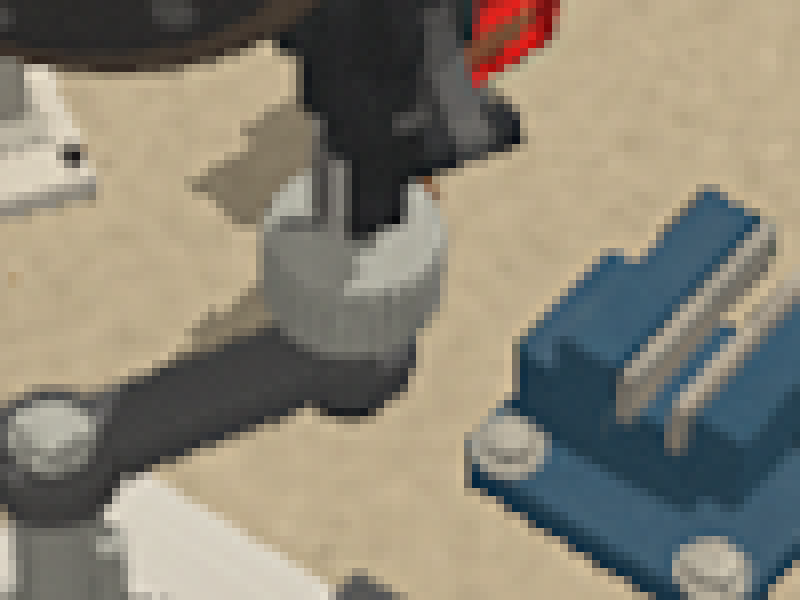

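The shut tips end at about (375,235) in the crop, which is over the middle of the knob's top, and the wrist force is zero. I'll raise the shut tool and compare the visible tips with the reported TCP.

Call:
servo_tool --travel '[[0, 0, -15], [0, 0, -20], [0, 0, -25]]' --delta_rot '[[0, 0, 0], [0, 0, 0], [0, 0, 0]]' --gripper '[1, 1, 1]'

```text
clock: 7.92
eef_pos: [0.5346, 0.1692, 0.1718]
orientation: [3.141, 0.0, 1.302]
wrist_force: [0.9, 0.1, 0.2]
finger_gap: 0.0
gripper_force: 0.0
```

```bash
python3 - <<'E'
from h import *
p=optics.camera("scene"); s=bot.read_state(); P=s["eef_pos"]
print(P,(proj(p,P)-[300,150])*8)
for r in models.spot_in(p,"knob_top"): print(r["score"],r["xyz"])
cv2.imwrite("pics/s4c.png",cv2.resize(p["color"][150:225,300:400,::-1],(800,600),interpolation=cv2.INTER_NEAREST))
E
```

```text
[0.53653639 0.16992362 0.17582137] [352.53656943 203.36484079]
```

View pics/s4c.png

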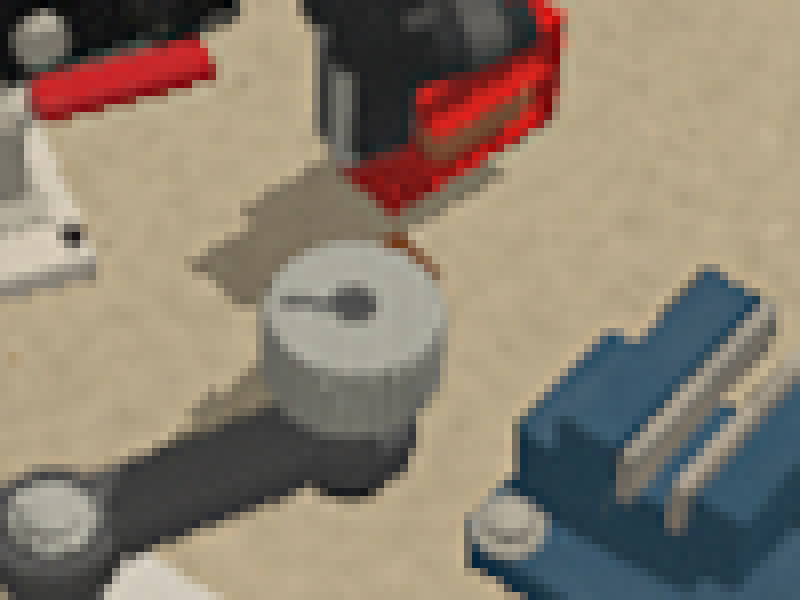

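The tips show at about y=155 in the crop and the TCP projects to y=203. So the real tips sit 20-28 mm higher than reported. I'll go lower, with the gripper open, and grip again.

Call:
servo_tool --travel '[[0, 0, 0], [0, 0, 0], [0, 0, 0], [0, 0, 0], [0, 0, 10], [0, 0, 20], [0, 0, 20], [0, 0, 10]]' --delta_rot '[[0, 0, 0], [0, 0, 0], [0, 0, 0], [0, 0, 0], [0, 0, 0], [0, 0, 0], [0, 0, 0], [0, 0, 0]]' --gripper '[0, 0, 0, 0, 0, 0, 0, 0]'

```text
clock: 9.02
eef_pos: [0.5338, 0.1688, 0.1087]
orientation: [-3.14, 0.002, 1.302]
wrist_force: [0.4, -0.2, -0.2]
finger_gap: 0.0851
gripper_force: 0.0
```

Call:
servo_tool --travel '[[0, 0, 6], [0, 0, 6], [0, 0, 6], [0, 0, 6], [0, 0, 0]]' --delta_rot '[[0, 0, 0], [0, 0, 0], [0, 0, 0], [0, 0, 0], [0, 0, 0]]' --gripper '[0, 0, 0, 0, 0]'

```text
clock: 9.65
eef_pos: [0.5343, 0.169, 0.086]
orientation: [-3.141, 0.001, 1.302]
wrist_force: [0.3, 0.5, 0.3]
finger_gap: 0.0852
gripper_force: 0.0
```

Call:
servo_tool --travel '[[0, 0, 0], [0, 0, 0], [0, 0, 0], [0, 0, 0]]' --delta_rot '[[0, 0, 0], [0, 0, 0], [0, 0, 0], [0, 0, 0]]' --gripper '[0.3, 0.5, 1, 1]'

```text
clock: 10.15
eef_pos: [0.535, 0.1693, 0.0871]
orientation: [3.141, -0.001, 1.302]
wrist_force: [-0.7, -1.0, 6.2]
finger_gap: 0.0461
gripper_force: 60.7
```

Call:
servo_tool --travel '[[0, -6, 0], [0.5, -6, 0], [1, -6, 0], [1.3, -6, 0]]' --delta_rot '[[0, 0, 0], [0, 0, 0], [0, 0, 0], [0, 0, 0]]' --gripper '[1, 1, 1, 1]'

```text
clock: 10.65
eef_pos: [0.5133, 0.1778, 0.0874]
orientation: [3.139, -0.0, 1.302]
wrist_force: [2.0, -4.8, 7.2]
finger_gap: 0.0461
gripper_force: 60.9
```

```bash
python3 - <<'E'
from h import *
s=bot.read_state(); print(s["eef_pos"],s["wrist_force"],s["moment"],s["finger_gap"])
p=optics.camera("scene")
for n in("knob_top","bar"):
  for r in models.spot_in(p,n): print(n,r["score"],r["xyz"])
cv2.imwrite("pics/s5c.png",cv2.resize(p["color"][150:225,300:400,::-1],(800,600),interpolation=cv2.INTER_NEAREST))
E
```

```text
[0.51325046 0.17781959 0.08743955] [ 1.98017798 -4.82252741  7.23615626] [-2.00291484 -1.13080819 -0.09871914] 0.046149657297897564
knob_top 0.57 [0.5099, 0.1987, 0.1369]
bar 0.92 [0.532, 0.2198, 0.0981]
```

View pics/s5c.png

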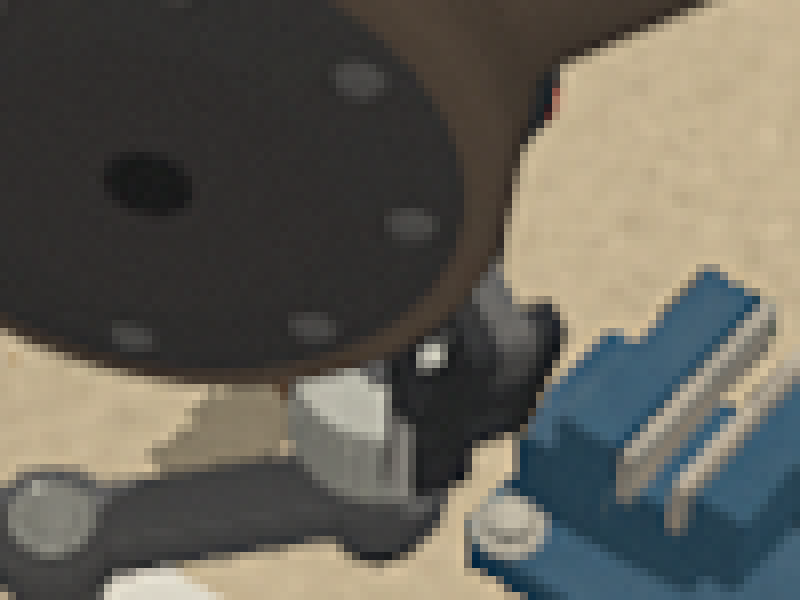

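The crop shows the fingers at about (420,440) holding the knob. The bar has turned with it, so the swing goes on.

Call:
servo_tool --travel '[[1.7, -5.9, 0], [2.1, -5.7, 0], [2.5, -5.6, 0], [2.9, -5.4, 0], [3.2, -5.2, 0], [3.6, -4.9, 0], [3.9, -4.7, 0], [4.2, -4.4, 0]]' --delta_rot '[[0, 0, 0], [0, 0, 0], [0, 0, 0], [0, 0, 0], [0, 0, 0], [0, 0, 0], [0, 0, 0], [0, 0, 0]]' --gripper '[1, 1, 1, 1, 1, 1, 1, 1]'

```text
clock: 11.8
eef_pos: [0.4785, 0.2115, 0.0879]
orientation: [3.14, 0.001, 1.302]
wrist_force: [-2.1, -7.7, 15.2]
finger_gap: 0.0462
gripper_force: 61.6
```

Call:
servo_tool --travel '[[4.5, -4.1, 0], [4.8, -3.8, 0], [5, -3.5, 0], [2, -1.2, 0], [0, 0, 0]]' --delta_rot '[[0, 0, 0], [0, 0, 0], [0, 0, 0], [0, 0, 0], [0, 0, 0]]' --gripper '[1, 1, 1, 1, 1]'

```text
clock: 12.42
eef_pos: [0.4702, 0.2307, 0.088]
orientation: [3.141, 0.001, 1.302]
wrist_force: [-6.5, -4.5, 19.6]
finger_gap: 0.0461
gripper_force: 62.1
```

Call:
servo_tool --travel '[[1.3, -0.7, -0.4], [1.3, -0.7, -0.4], [1.3, -0.7, -0.4], [0, 0, 0]]' --delta_rot '[[0, 0, 0], [0, 0, 0], [0, 0, 0], [0, 0, 0]]' --gripper '[1, 1, 1, 1]'

```text
clock: 12.92
eef_pos: [0.4689, 0.2347, 0.0884]
orientation: [-3.141, 0.002, 1.302]
wrist_force: [-3.2, -6.0, 12.4]
finger_gap: 0.0463
gripper_force: 61.8
```

Call:
servo_tool --travel '[[0.9, -0.5, 0], [0.9, -0.5, 0], [0, 0, 0]]' --delta_rot '[[0, 0, 0], [0, 0, 0], [0, 0, 0]]' --gripper '[1, 1, 1]'

```text
clock: 13.3
eef_pos: [0.4685, 0.2362, 0.0884]
orientation: [-3.142, 0.003, 1.302]
wrist_force: [-2.6, -8.2, 12.2]
finger_gap: 0.046
gripper_force: 61.8
```

Call:
servo_tool --travel '[[0.9, -0.5, 0], [0.9, -0.5, 0], [0, 0, 0]]' --delta_rot '[[0, 0, 0], [0, 0, 0], [0, 0, 0]]' --gripper '[1, 1, 1]'

```text
clock: 13.68
eef_pos: [0.4684, 0.2366, 0.0884]
orientation: [3.141, 0.005, 1.302]
wrist_force: [1.8, -14.2, 11.1]
finger_gap: 0.0463
gripper_force: 61.6
```

Call:
servo_tool --travel '[[0.9, -0.5, 0], [0.9, -0.5, 0], [0, 0, 0]]' --delta_rot '[[0, 0, 0], [0, 0, 0], [0, 0, 0]]' --gripper '[1, 1, 1]'

```text
clock: 14.05
eef_pos: [0.4682, 0.237, 0.0883]
orientation: [3.14, 0.008, 1.302]
wrist_force: [6.3, -20.7, 11.7]
finger_gap: 0.0462
gripper_force: 61.6
```

```bash
python3 - <<'E'
from h import *
s=bot.read_state(); print(s["eef_pos"],s["wrist_force"],s["moment"],s["joint_positions"])
for n in("scene","top"):
  p=optics.camera(n); save(p,n+"6")
  for t in("knob_top","bar"):
    for r in models.spot_in(p,t): print(n,t,r["score"],r["xyz"])
E
```

```text
[0.46817737 0.23696613 0.08833453] [  6.25911962 -20.71963425  11.66792848] [-7.77737361 -2.52831919 -0.04740232] [ 0.8463842   0.22117495 -0.46873047  0.00569334 -0.88717108  2.02275626]
top bar 0.81 [0.5534, 0.2546, 0.0898]
```

The bar is against its pin, with a reaction of about 20 N. I'll back off slightly and start turning.

Call:
servo_tool --travel '[[-1.8, 1, 0], [0, 0, 0], [0, 0, 0], [0, 0, 0], [0, 0, 0.2], [0, 0, 0.2], [0, 0, 0.2], [0, 0, 0.2]]' --delta_rot '[[0, 0, 0], [0, 0, 10], [0, 0, 10], [0, 0, 10], [0, 0, 10], [0, 0, 10], [0, 0, 10], [0, 0, 10]]' --gripper '[1, 1, 1, 1, 1, 1, 1, 1]'

```text
clock: 15.35
eef_pos: [0.4679, 0.2369, 0.0869]
orientation: [3.137, 0.002, 0.074]
wrist_force: [0.7, -11.3, 8.5]
finger_gap: 0.0464
gripper_force: 61.4
```

```bash
python3 - <<'E'
from h import *
s=bot.read_state(); print(s["eef_pos"],s["orientation"],s["wrist_force"],s["moment"],s["finger_gap"])
E
```

```text
[0.46786392 0.23691835 0.08694178] [3.13707178e+00 1.98860774e-03 7.44382226e-02] [  0.65931278 -11.27776226   8.52864786] [-4.1117331  -0.39293172  0.02065698] 0.0464086465690698
```

Call:
servo_tool --travel '[[0, 0, 0.2], [0, 0, 0.2], [0, 0, 0.2], [0, 0, 0.2], [0, 0, 0.2], [0, 0, 0.2], [0, 0, 0.2], [0, 0, 0.2]]' --delta_rot '[[0, 0, 10], [0, 0, 10], [0, 0, 10], [0, 0, 10], [0, 0, 10], [0, 0, 10], [0, 0, 10], [0, 0, 10]]' --gripper '[1, 1, 1, 1, 1, 1, 1, 1]'

```text
clock: 16.35
eef_pos: [0.4684, 0.2377, 0.0853]
orientation: [3.14, -0.003, -1.322]
wrist_force: [2.7, -9.5, 3.0]
finger_gap: 0.046
gripper_force: 61.0
```

Call:
servo_tool --travel '[[0, 0, 0.2], [0, 0, 0.2], [0, 0, 0.2], [0, 0, 0.2], [0, 0, 0.2], [0, 0, 0.2], [0, 0, 0.2], [0, 0, 0.2]]' --delta_rot '[[0, 0, 10], [0, 0, 10], [0, 0, 10], [0, 0, 10], [0, 0, 10], [0, 0, 10], [0, 0, 10], [0, 0, 10]]' --gripper '[1, 1, 1, 1, 1, 1, 1, 1]'

```text
clock: 17.35
eef_pos: [0.4689, 0.2371, 0.0835]
orientation: [-3.138, -0.002, -2.718]
wrist_force: [7.7, -11.9, 1.9]
finger_gap: 0.0462
gripper_force: 61.1
```

Call:
servo_tool --travel '[[0, 0, 0.2], [0, 0, 0.2], [0, 0, 0.2], [0, 0, 0.2], [0, 0, 0]]' --delta_rot '[[0, 0, 10], [0, 0, 10], [0, 0, 10], [0, 0, 10], [0, 0, 0]]' --gripper '[1, 1, 1, 1, 1]'

```text
clock: 17.98
eef_pos: [0.4687, 0.2368, 0.0826]
orientation: [-3.137, 0.001, 2.87]
wrist_force: [7.3, -12.0, 1.4]
finger_gap: 0.0461
gripper_force: 61.2
```

```bash
python3 - <<'E'
from h import *
s=bot.read_state(); print(s["eef_pos"],s["orientation"],s["wrist_force"],s["moment"],s["joint_positions"])
E
```

```text
[0.4687267  0.2367795  0.08261531] [-3.13669046e+00  6.47385216e-04  2.86998382e+00] [  7.3043791  -12.04620309   1.35843284] [-4.85303715 -2.84263414 -0.03175444] [ 0.84390698  0.22775439 -0.4748364   0.00357391 -0.87232687 -2.68861756]
```

Call:
servo_tool --travel '[[0, 0, 0], [0, 0, 0], [0, 0, 0], [0, 0, 0], [0, 0, 0], [0, 0, 0], [0, 0, 0], [0, 0, 0]]' --delta_rot '[[0, 0, 0], [0, 0, 0], [0, 0, 0], [0, 0, 0], [0, 0, -10], [0, 0, -10], [0, 0, -10], [0, 0, -10]]' --gripper '[0, 0, 0, 0, 0, 0, 0, 0]'

```text
clock: 18.98
eef_pos: [0.4685, 0.2402, 0.0828]
orientation: [3.141, 0.0, -2.706]
wrist_force: [-0.3, -0.7, -1.0]
finger_gap: 0.0853
gripper_force: 0.0
```

Call:
servo_tool --travel '[[0, 0, 0], [0, 0, 0], [0, 0, 0], [0, 0, 0], [0, 0, 0], [0, 0, 0], [0, 0, 0], [0, 0, 0]]' --delta_rot '[[0, 0, -10], [0, 0, -10], [0, 0, -10], [0, 0, -10], [0, 0, -10], [0, 0, -10], [0, 0, -10], [0, 0, -10]]' --gripper '[0, 0, 0, 0, 0, 0, 0, 0]'

```text
clock: 19.98
eef_pos: [0.4685, 0.2402, 0.0828]
orientation: [-3.142, 0.0, -1.31]
wrist_force: [0.5, -0.5, -0.3]
finger_gap: 0.0853
gripper_force: 0.0
```

Call:
servo_tool --travel '[[0, 0, 0], [0, 0, 0], [0, 0, 0], [0, 0, 0], [0, 0, 0], [0, 0, 0], [0, 0, 0], [0, 0, 0]]' --delta_rot '[[0, 0, -10], [0, 0, -10], [0, 0, -10], [0, 0, -10], [0, 0, -10], [0, 0, -10], [0, 0, -10], [0, 0, -10]]' --gripper '[0, 0, 0, 0, 0, 0, 0, 0]'

```text
clock: 20.98
eef_pos: [0.4685, 0.2402, 0.0828]
orientation: [-3.141, -0.0, 0.086]
wrist_force: [0.5, -0.2, 0.8]
finger_gap: 0.0854
gripper_force: 0.0
```

Call:
servo_tool --travel '[[0, 0, 0], [0, 0, 0], [0, 0, 0], [0, 0, 0], [0, 0, 0], [0, 0, 0], [0, 0, 0], [0, 0, 0]]' --delta_rot '[[0, 0, -10], [0, 0, -10], [0, 0, -10], [0, 0, -10], [0, 0, -10], [0, 0, -10], [0, 0, -10], [0, 0, -10]]' --gripper '[0, 0, 0, 0, 0, 0, 0, 0]'

```text
clock: 21.98
eef_pos: [0.4685, 0.2402, 0.0828]
orientation: [3.142, -0.0, 1.483]
wrist_force: [0.2, -0.7, 0.4]
finger_gap: 0.0854
gripper_force: 0.0
```

```bash
python3 - <<'E'
from h import *
s=bot.read_state(); print(s["eef_pos"],s["orientation"],s["wrist_force"],s["moment"],s["joint_positions"],s["finger_gap"])
p=optics.camera("scene"); cv2.imwrite("pics/s7c.png",cv2.resize(p["color"][150:300,240:440,::-1],(800,600),interpolation=cv2.INTER_CUBIC))
E
```

```text
[0.4684642  0.24021788 0.08283406] [ 3.14155144e+00 -1.64278251e-04  1.48253417e+00] [ 0.21066364 -0.66467736  0.36993783] [ 0.00940981 -0.05016313 -0.03273688] [ 8.46664719e-01  2.27691913e-01 -4.72779073e-01 -8.42516262e-05
 -8.70168697e-01  2.20672009e+00] 0.08538413988135969
```

View pics/s7c.png

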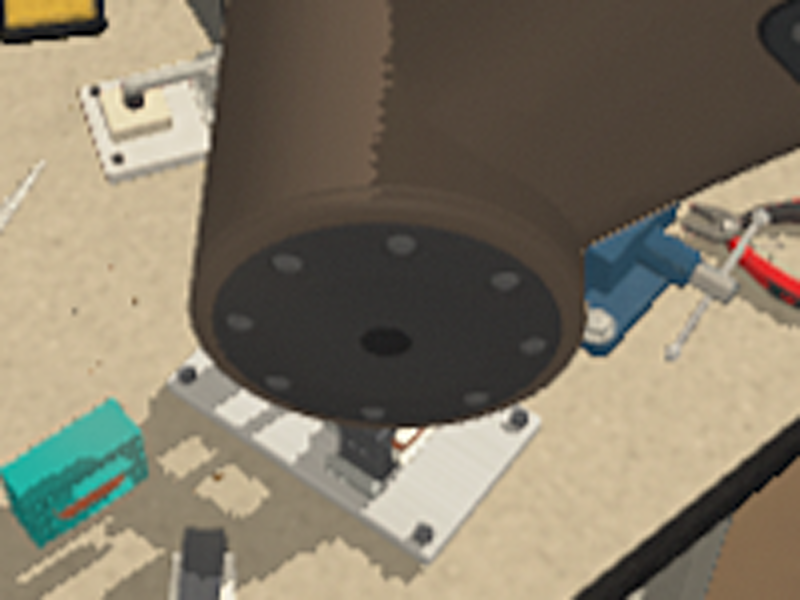

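The crop shows the core still standing in its seat at about (365,450); the arm hides the knob. I'll recentre by 3 mm, grip again and turn.

Call:
servo_tool --travel '[[-3, 0, 0], [0, 0, 0], [0, 0, 0], [0, 0, 0], [0, 0, 0], [0, 0, 0]]' --delta_rot '[[0, 0, 0], [0, 0, 0], [0, 0, 0], [0, 0, 0], [0, 0, 0], [0, 0, 0]]' --gripper '[0, 0.3, 0.5, 1, 1, 1]'

```text
clock: 22.78
eef_pos: [0.4686, 0.2371, 0.0833]
orientation: [3.141, -0.0, 1.476]
wrist_force: [0.8, -1.1, 5.2]
finger_gap: 0.0461
gripper_force: 60.7
```

Call:
servo_tool --travel '[[0, 0, 0.2], [0, 0, 0.2], [0, 0, 0.2], [0, 0, 0.2], [0, 0, 0.2], [0, 0, 0.2], [0, 0, 0.2], [0, 0, 0.2]]' --delta_rot '[[0, 0, 10], [0, 0, 10], [0, 0, 10], [0, 0, 10], [0, 0, 10], [0, 0, 10], [0, 0, 10], [0, 0, 10]]' --gripper '[1, 1, 1, 1, 1, 1, 1, 1]'

```text
clock: 23.78
eef_pos: [0.469, 0.2367, 0.0816]
orientation: [3.141, -0.001, 0.075]
wrist_force: [2.9, -3.9, 2.9]
finger_gap: 0.0461
gripper_force: 60.8
```

Call:
servo_tool --travel '[[0, 0, 0.2], [0, 0, 0.2], [0, 0, 0.2], [0, 0, 0.2], [0, 0, 0.2], [0, 0, 0.2], [0, 0, 0.2], [0, 0, 0.2]]' --delta_rot '[[0, 0, 10], [0, 0, 10], [0, 0, 10], [0, 0, 10], [0, 0, 10], [0, 0, 10], [0, 0, 10], [0, 0, 10]]' --gripper '[1, 1, 1, 1, 1, 1, 1, 1]'

```text
clock: 24.78
eef_pos: [0.4688, 0.2362, 0.0799]
orientation: [-3.141, -0.001, -1.322]
wrist_force: [3.0, -5.4, 3.9]
finger_gap: 0.0462
gripper_force: 60.9
```

```bash
python3 - <<'E'
from h import *
s=bot.read_state(); print(s["eef_pos"],s["orientation"],s["wrist_force"],s["moment"],s["joint_positions"][5],s["finger_gap"],s["tau"])
E
```

```text
[0.46880662 0.23619738 0.07993919] [-3.14118472e+00 -1.35303021e-03 -1.32179240e+00] [ 2.98465922 -5.36555466  3.9128149 ] [-1.87941164 -1.13123962  0.04000454] -0.5940019845761728 0.04623192249982489 [  3.07955571 -40.45053005  23.51696849   3.55303064   0.64729996
   2.21194737]
```

Call:
servo_tool --travel '[[0, 0, 0.2], [0, 0, 0.2], [0, 0, 0.2], [0, 0, 0.2]]' --delta_rot '[[0, 0, 10], [0, 0, 10], [0, 0, 10], [0, 0, 10]]' --gripper '[1, 1, 1, 1]'

```text
clock: 25.28
eef_pos: [0.4685, 0.2361, 0.0791]
orientation: [-3.141, -0.001, -2.02]
wrist_force: [2.1, -4.3, 4.9]
finger_gap: 0.0462
gripper_force: 61.0
```

```bash
cat > st.py <<'E'
from h import *
s=bot.read_state(); print(s["eef_pos"].round(4),s["orientation"][2].round(4),s["wrist_force"].round(1),s["moment"].round(3),s["joint_positions"][5].round(3),s["tau"][5].round(3))
E
python3 st.py
```

```text
[0.4685 0.2361 0.0791] -2.02 [ 2.1 -4.3  4.9] [-1.865 -0.67   0.101] -1.292 2.211
```

Call:
servo_tool --travel '[[0, 0, 0.2], [0, 0, 0.2]]' --delta_rot '[[0, 0, 10], [0, 0, 10]]' --gripper '[1, 1]'

```text
clock: 25.52
eef_pos: [0.4684, 0.2362, 0.0787]
orientation: [-3.141, -0.001, -2.369]
wrist_force: [1.3, -4.0, 5.3]
finger_gap: 0.0457
gripper_force: 61.0
```

```bash
python3 st.py
```

```text
[0.4684 0.2362 0.0787] -2.369 [ 1.3 -4.   5.3] [-1.721 -0.372  0.106] -1.641 2.209
```

Call:
servo_tool --travel '[[0, 0, 0.2], [0, 0, 0.2]]' --delta_rot '[[0, 0, 10], [0, 0, 10]]' --gripper '[1, 1]'

```text
clock: 25.78
eef_pos: [0.4686, 0.2365, 0.0784]
orientation: [-3.14, 0.0, -2.716]
wrist_force: [11.9, 1.3, 0.6]
finger_gap: 0.0459
gripper_force: 60.9
```

```bash
python3 st.py
```

```text
[0.4686 0.2365 0.0784] -2.7163 [11.9  1.3  0.6] [ 0.751 -5.06   0.092] -1.989 0.542
```

Call:
servo_tool --travel '[[0, 0, 0.2], [0, 0, 0.2]]' --delta_rot '[[0, 0, 10], [0, 0, 10]]' --gripper '[1, 1]'

```text
clock: 26.02
eef_pos: [0.4683, 0.2367, 0.0783]
orientation: [-3.141, 0.0, -3.065]
wrist_force: [21.0, -5.9, -1.0]
finger_gap: 0.0456
gripper_force: 63.4
```

```bash
python3 st.py
```

```text
[0.4683 0.2367 0.0783] -3.0651 [21.  -5.9 -1. ] [-2.024 -8.964  0.339] -2.338 0.599
```

The wrist moment and side force jump after about 230°, which fits the knob's dead stop. I'll release, rise and look.

Call:
servo_tool --travel '[[0, 0, 0], [0, 0, 0], [0, 0, 0], [0, 0, 0], [0, 0, -20], [0, 0, -40], [0, 0, -50], [0, 0, -50]]' --delta_rot '[[0, 0, 0], [0, 0, 0], [0, 0, 0], [0, 0, 0], [0, 0, 0], [0, 0, 0], [0, 0, 0], [0, 0, 0]]' --gripper '[0, 0, 0, 0, 0, 0, 0, 0]'

```text
clock: 27.02
eef_pos: [0.4679, 0.2368, 0.2391]
orientation: [-3.142, -0.0, -3.061]
wrist_force: [1.1, 0.3, 1.5]
finger_gap: 0.0854
gripper_force: 0.0
```

Call:
servo_tool --travel '[[0, 50, 0], [0, 50, 0], [0, 50, 0], [0, 50, 0], [0, 50, 0], [0, 50, 0]]' --delta_rot '[[0, 0, 0], [0, 0, 0], [0, 0, 0], [0, 0, 0], [0, 0, 0], [0, 0, 0]]' --gripper '[0, 0, 0, 0, 0, 0]'

```text
clock: 27.78
eef_pos: [0.4438, 0.5377, 0.2374]
orientation: [-3.141, -0.0, -3.061]
wrist_force: [0.8, -1.1, 0.2]
finger_gap: 0.0857
gripper_force: 0.0
```

```bash
python3 st.py; python3 - <<'E'
from h import *
p=optics.camera("top"); t=p["color"][170:270,260:360,::-1]
s=optics.camera("scene")["color"][150:275,260:385,::-1]
f=lambda a:cv2.resize(a,(400,400),interpolation=cv2.INTER_CUBIC)
cv2.imwrite("pics/f8.png",np.hstack([f(t),f(s)]))
for r in models.spot_in(p,"knob_top"): print(r)
E
```

```text
[0.4438 0.5377 0.2374] -3.0607 [ 0.8 -1.1  0.2] [-0.015 -0.092 -0.003] -2.649 0.463
{'xyz': [0.4707, 0.234, 0.1277], 'score': 0.84}
```

View pics/f8.png

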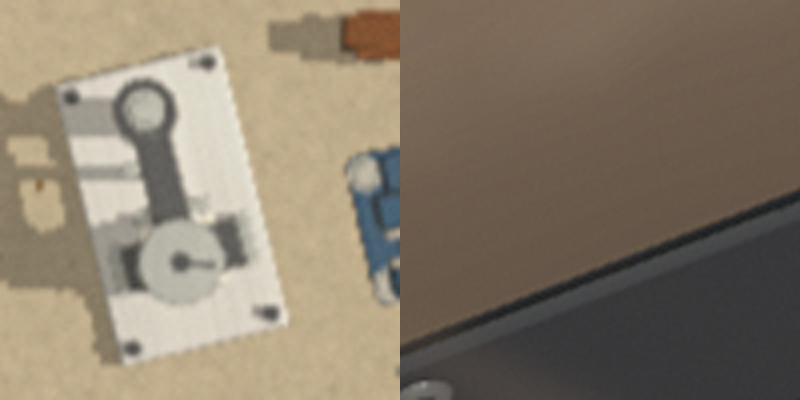

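The top view shows the bar lying along the jig against its pin at (130,170) and the knob at (181,262) over the core. The index line has turned from 31° to 110° past the bar, and adding the full turn makes 8.2 rad. The knob top measures 127.7 mm, which is fully tight.

```bash
python3 -c "
from plant import bot
print(bot.close_job())"
```

```text
the job is handed in; nothing more can be done
None
```

The job is handed in, with no verdict reported back: the bar is home against its stop pin, the knob is screwed to its dead stop (about 8.2 rad, top at 127.7 mm), the core stands in its seat, and the arm is clear.

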